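Turn a cover plate over on the flip ramp

TASK

Three small cover plates wait for their top coat and all must show the orange primed face, but one still lies with its bare steel face up. Lay that plate flat on the narrow deck on top of the flip ramp and let go, then push it steadily over the edge so that it tumbles down and comes to rest in the blue pan with its orange face up. Leave the other two plates where they lie.

Things in the scene. Friction and masses are not known exactly. Their poses are not given: they have to be found in the camera images.
- bare_plate_center (a point): Centre of the plate to be turned: flat, 70 x 60 x 8 mm (its own x, y, z), 60 to 130 g, smooth, lying with bare steel up (+z) and orange primer underneath (-z). This point is half-way up, 4 mm above whatever it lies on. Grasp it across its 60 mm width (its y) and carry it low: a thin rod hangs at x = 0.61, y = 0.155 m, down to 0.56 m above the table.
- primed_plate_1_center (a point): Centre of a plate of the same size that already lies orange side up; not to be moved.
- primed_plate_2_center (a point): Centre of another plate of the same size that already lies orange side up; not to be moved.
- flip_ramp: Flip ramp, fixed to the table: plywood base 230 x 130 x 12 mm with a narrow level pale aluminium deck on two dark legs, a short steep ramp and a blue catch pan. Parts travel along its +x; y runs across; origin on the table below the edge where the deck ends. The ramp falls 30 mm at 67 degrees from that edge to x = 13 mm.
- deck_spot (a point): Point on the deck's top, on its centre line, 50 mm before the edge: lay the plate's centre here, 70 mm length along x. Axes as the flip ramp's. The deck is 146 mm above the table, 115 mm long (x = -115 to 0 mm from the edge), without rails, and 44 mm wide, so the plate sticks out 8 mm either side and fingers can pass down beside the deck.
- deck_edge (a point): Middle of the deck's edge (flip ramp x = 0, z = 146 mm; same axes). Pushed square along +x from behind at 30 to 150 mm/s until its rear end reaches this edge or up to 10 mm past it, the plate tips, drops nose first into the pan and falls over on its other face. A hard shove may throw it so that it does not turn.
- pan_rest (a point): Where the centre of the turned plate comes to rest, within about 25 mm sideways: low in the blue pan, against its lower wall. The pan, 115 mm wide inside, rises along the flip ramp's +x at 40 degrees, from x = -2 mm, 26 mm above the table, to x = 90 mm, 103 mm up; its walls stand up to 30 mm higher.
There are look-alikes about, which are no part of the job. What is shaped like the part that bears bare_plate_center but turquoise is not meant.

How it is judged:
By the outcome, as a careful person would: the job done as asked, in the order asked, and still so for the second after the job is handed in, with the robot touching nothing.
It also fails if it takes over 45 s, if anything falls off the work surface, if the arm or the gripper's body presses on something with over 40 N, if the wrist force passes 120 N, or if a joint passes its speed limit or range.

ROBOT

A 6-joint arm with a two-finger parallel gripper is mounted at the origin on a cart in front of the work surface, level with it; the furniture and walls round the work are solid. World frame = base frame: x ahead of the robot, y to its left, z up, the work surface at z = 0. Lengths are in m, angles in rad, forces in N, time in s.
With the tool pointing down it reaches from about 0.35 to 0.875 m from the base axis. Payload 4.2 kg.
Tool frame: the origin (TCP) lies at the very end of the fingers, on their centre line; the grasp point (between the pads) lies 19 mm behind it (manip.pinch_z is the distance from the TCP to the grasp point, in m); x points along the fingers, z is the direction in which the jaws open and shut, and the axes are right-handed (so a half turn about x gives the same grasp; the last joint's range is limited). The gripper opens to 87 mm and grips with 3 to 60 N. Pads are 19 mm wide; open, the fingers measure 117 mm over their backs; the gripper's body (75 mm by 190 mm) begins 51 mm behind the grasp point.
Start: joints at [1.435, 0.385, 0.008, 0, -1.194, -0.259], TCP at [0.24, 0.577, 0.223] pointing down, gripper open.
Joint ranges: [-3.14, 3.14], [-1.21, 2.06], [-1.07, 1.41], [-3.16, 2.05], [-2.99, -0.16], [-3.1, 3.1]. Speed limits (rad/s): [2.79, 2.79, 3.14, 3.14, 3.14, 3.14].

INTERFACE

Orientations are given as a unit quaternion [w, x, y, z].
In Python, from bench import manip gives the robot as it stands.
- The arm moves only by the tool send_rows, never from a script. Its argument "steps" is a list of rows, each a list of 4 numbers: the shift along the tool's x, y, z in units of 60 mm (1.0 is 60 mm), then the turn about the tool's x in units of 5 degrees (1.0 is 5 degrees). In form: [[tx, ty, tz, spin], ...]. A call has 1 to 20 rows; each row shifts and turns the commanded pose from where the row before left it, along the tool's axes as they then stand; what a row does not reach is not made up. A row lasts 1/8 s, in which the tool goes at most 62.5 mm and 10.7 degrees, less where a joint would pass 70% of its speed; a pose out of reach is approached as far as the arm can. A call is refused whole if a number of a shift passes 1 or a number of a turn 1, either way. A call with a gripper value outside its range is refused whole. "claw" is the finger opening in mm, from 0 to 87, set as the call begins (left out, the last holds). The fingers move at their own pace and stop on an object; "grip_force" is the grip in N (left out, the last holds). Time passes only in rows, so rows that do not move let the fingers close. It gives the time, the measured TCP pose, the force and the opening at its end, in the units of the state.
- manip.observe(): the state, without advancing time (a new reading comes with each control period).
- manip.capture(name): name is "scene" or "top" or "wrist"; returns a dict with "img" (420x560x3 uint8, red, green, blue), "fx", "fy", "cx", "cy" (pixels), "xyz" and "orientation" of the camera in the world. Camera axes: x right, y up, looking along -z (the intrinsics and any distortion apply to the point x, -y, -z); pixel columns grow to the right and rows downward; lengths in m; the calibration is good to about 2 mm. A picture is of the moment at which its call begins. There is no depth.
- manip.job_done(): hands the job in, once; it reports no verdict.
The state is a dict: "t": time; "joint_pos": joint angles; "joint_velocities": joint speeds; "tau": joint torques, N m; "tcp_pos": TCP position; "tcp_rot": TCP orientation; "wrist_force": force on the tool from outside, world axes, zero at the start; "ft_torque": the same for the moment, N m; "finger_gap": finger opening in m.
Only numpy, scipy, OpenCV 4.12 (cv2) and the standard library are available. Lean on these libraries where they do the work, as an engineer would, in place of code of your own. Each camera call takes 0.05 s, during which the arm holds its last target.

## Working session

There is one attempt and no reset: what is moved stays moved. The work goes in short steps, Python scripts to look and compute and a tool call to move; the robot and the scene stay as the last step left them, time stands still between calls to the robot, and variables do not carry over. Pictures are saved under pics/ and viewed, and the job is handed in when it is done.

Besides the shell and the picture viewer there is one more tool, called after "Call:" in YAML: its name, and indented under it one key for each argument. send_rows: Moves the arm, as the interface text tells. Its arguments: {"type":"object","properties":{"steps":{"type":"array","items":{"type":"array","items":{"type":"number"}}},"claw":{"type":"number"},"grip_force":{"type":"number"}},"required":["steps"]}

```bash
mkdir -p pics; ls; python3 - <<'E'
from bench import manip
import cv2
s=manip.observe()
print(s)
for n in ["scene","top","wrist"]:
    c=manip.capture(n); cv2.imwrite(f"pics/{n}0.png",c["img"][:,:,::-1]); print(n,[c[k] for k in c if k!="img"])
E
```

```text
pics
{'t': 0.0, 'joint_pos': array([ 1.43458599e+00,  3.85538588e-01,  6.61316996e-03, -4.93053990e-04,
       -1.19395452e+00, -2.58612866e-01]), 'joint_velocities': array([ 0.00062396,  0.00166312,  0.00026398,  0.00200004,  0.0006727 ,
       -0.00041781]), 'tau': array([ 1.06296950e-03, -3.90667033e+01,  1.87401313e+01,  4.21967894e+00,
        1.09952714e-02, -1.87635314e-04]), 'tcp_pos': array([0.24014952, 0.57637502, 0.22146635]), 'tcp_rot': array([-0.39261353, -0.58778061, -0.39172465,  0.58899946]), 'wrist_force': array([ 0.7910153 ,  1.02607634, -0.33759242]), 'ft_torque': array([-0.01094373,  0.03361242,  0.0093314 ]), 'finger_gap': 0.08723962804522392}
scene [544.4662063196567, 544.4662063196567, 285.31369291636474, 205.27903431455917, array([-0.05460766, -0.37864291,  0.75343   ]), array([ 0.82694736,  0.38477538, -0.16878946, -0.37365237])]
top [509.09512559501286, 509.09512559501286, 271.64161201500883, 198.25640118206056, array([0.39733162, 0.13780626, 1.20751409]), array([ 0.71483499,  0.0295942 , -0.04925071, -0.69692861])]
wrist [375.1016336465855, 375.1016336465855, 282.25574779752577, 206.4918689509203, array([0.31282652, 0.54589244, 0.38272322]), array([-0.54876806,  0.081786  , -0.12120136,  0.82308864])]
```

View pics/scene0.png

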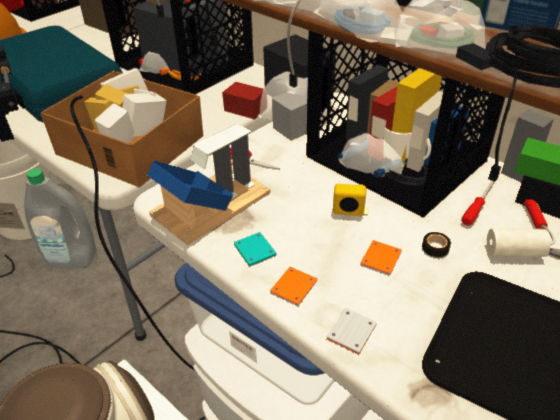

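View pics/top0.png

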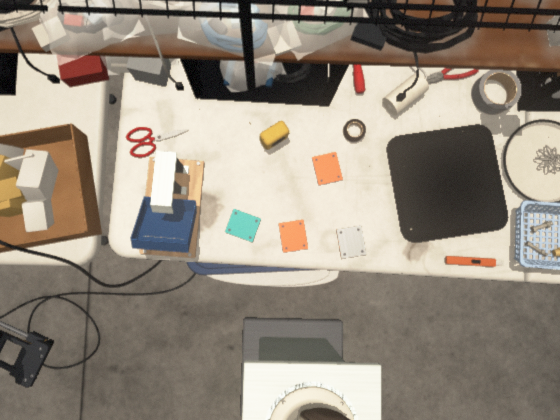

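View pics/wrist0.png

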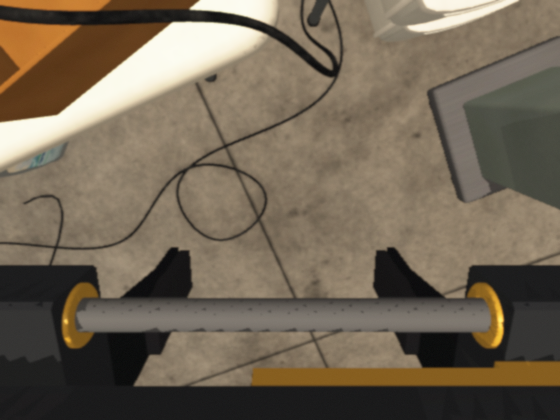

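The scene view shows the bare grey plate at (351,329), orange plates at (294,285) and (381,257), a turquoise look-alike at (255,249), and the flip ramp around (205,185). In the top view the same things are at (351,242), (293,236), (327,169), (243,225) and (165,205). The grey one is the only plate with a bare steel face. I'll measure it and confirm with a crop.

```bash
cat > h.py <<'E'
import numpy as np, cv2
from scipy.spatial.transform import Rotation as R
def rot(q): return R.from_quat([q[1],q[2],q[3],q[0]]).as_matrix()
def ray(c,u,v):
    d=np.array([(u-c["cx"])/c["fx"],-(v-c["cy"])/c["fy"],-1.0]); return np.array(c["xyz"]),rot(c["orientation"])@d
def onz(c,u,v,z):
    o,d=ray(c,u,v); return o+d*(z-o[2])/d[2]
def proj(c,p):
    q=rot(c["orientation"]).T@(np.array(p)-c["xyz"]); return np.array([c["cx"]-c["fx"]*q[0]/q[2], c["cy"]+c["fy"]*q[1]/q[2]])
def tri(c1,p1,c2,p2):
    o1,d1=ray(c1,*p1);o2,d2=ray(c2,*p2)
    t=np.linalg.lstsq(np.stack([d1,-d2],1),o2-o1,rcond=None)[0]
    a=o1+d1*t[0];b=o2+d2*t[1]; return (a+b)/2,np.linalg.norm(a-b)
E
python3 - <<'E'
from h import *
from bench import manip
T=manip.capture("top");S=manip.capture("scene")
np.save("pics/cams.npy",np.array([T,S],dtype=object),allow_pickle=True)
for n,c,u0,v0 in (("top",T,351,242),("scene",S,351,329)):
    im=c["img"]; hsv=cv2.cvtColor(im,cv2.COLOR_RGB2HSV).astype(int)
    # plate: darker than table
    w=im[v0-30:v0+30,u0-32:u0+32]
    print(n, hsv[v0-5,u0+6], hsv[v0,u0-28], hsv[v0-24,u0+5])
    cv2.imwrite(f"pics/crop_{n}.png",cv2.resize(im[v0-40:v0+40,u0-50:u0+50,::-1],None,fx=7,fy=7,interpolation=cv2.INTER_CUBIC))
for n,c,b in(("top",T,(110,120,120,150)),("scene",S,(130,110,150,140))):
    x,y,w,h=b; cv2.imwrite(f"pics/ramp_{n}.png",cv2.resize(c["img"][y:y+h,x:x+w,::-1],None,fx=4,fy=4,interpolation=cv2.INTER_CUBIC))
E
```

```text
top [ 22  21 228] [ 20  32 234] [ 20  24 244]
scene [ 25  31 231] [ 23  34 246] [ 22  28 249]
```

```bash
cd pics; python3 -c "
import cv2,numpy as np
a=cv2.imread('crop_top.png');b=cv2.imread('crop_scene.png')
cv2.imwrite('crops.png',cv2.resize(np.vstack([a,b]),None,fx=.53,fy=.53))"
```

```text
(no output)
```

View pics/crops.png

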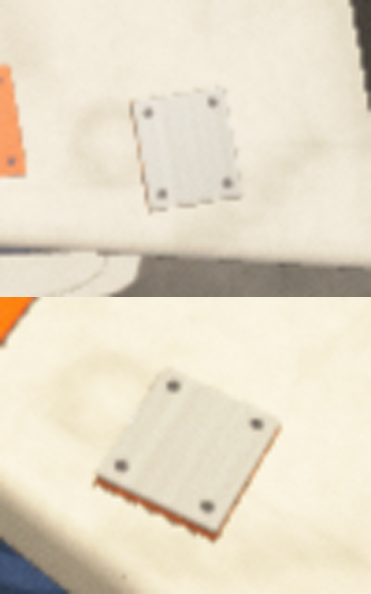

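View pics/ramp_top.png

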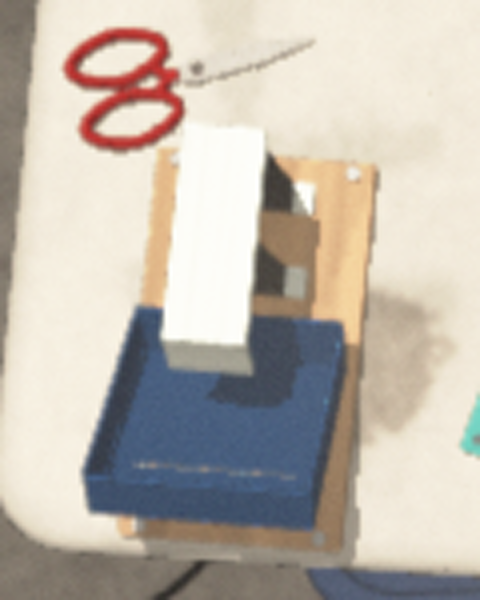

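View pics/ramp_scene.png

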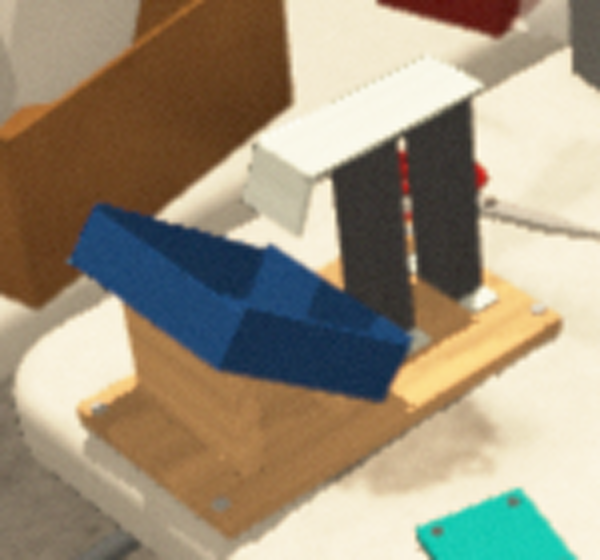

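The crops confirm it: the grey plate has a bare top and an orange rim underneath, with 4 dark holes. The deck is the pale bar at roughly (150–177, 151–207) in the top view, with its edge toward the robot. Next I'll get sub-pixel holes and deck corners.

```bash
python3 - <<'E'
from h import *
T,S=np.load("pics/cams.npy",allow_pickle=True)
def holes(c,u0,v0,r=3):
    g=cv2.cvtColor(c["img"],cv2.COLOR_RGB2GRAY).astype(float)
    w=g[int(v0)-r:int(v0)+r+1,int(u0)-r:int(u0)+r+1]; wt=np.clip(np.median(w)-w-10,0,None)
    yy,xx=np.mgrid[-r:r+1,-r:r+1]; return int(u0)+(wt*xx).sum()/wt.sum(),int(v0)+(wt*yy).sum()/wt.sum()
ht=[holes(T,301+x/3.71-.4,202+y/3.71-.4) for x,y in [(148,113),(213,102),(228,183),(162,194)]]
hs=[holes(S,301+x/3.71-.4,289+(y-297)/3.71-.4) for x,y in [(122,465),(173,385),(257,423),(208,506)]]
print(np.round(ht,1).tolist(),np.round(hs,1).tolist())
for nm,c,h in(("T",T,ht),("S",S,hs)):
    P=np.array([onz(c,*p,.008) for p in h]); print(nm,P.mean(0),[round(float(np.linalg.norm(P[i]-P[(i+1)%4])),4) for i in range(4)])
    for i in range(4):
        d=P[(i+1)%4]-P[i]; print(i,np.degrees(np.arctan2(d[1],d[0])).round(1))
# deck from top
im=T["img"]; hsv=cv2.cvtColor(im,cv2.COLOR_RGB2HSV); 
m=((hsv[...,1]<22)&(hsv[...,2]>235)).astype(np.uint8); m2=np.zeros_like(m); m2[145:212,146:180]=m[145:212,146:180]
cs,_=cv2.findContours(m2,0,1); k=max(cs,key=cv2.contourArea); print(cv2.contourArea(k))
b=cv2.boxPoints(cv2.minAreaRect(k)); print(b); Q=[onz(T,*p,.146) for p in b]; print(np.round(Q,4), [np.linalg.norm(Q[i]-Q[(i+1)%4]).round(4) for i in range(4)])
print("eye")
# eye-picked corners
et=[(156.2,151.2),(176.7,152.5),(173,207),(150.7,205.5)]
# scene crop/4+(130,110): far-left(425,57) far-right(483,88) edge near-right (312,180) edge left (255,143)
es=[(425,57),(483,88),(312,180),(255,143)]; es=[(130+a/4,110+b/4) for a,b in es]
m3=[]
for p in et: print(onz(T,*p,.146).round(4))
for p in es: print(onz(S,*p,.146).round(4))
print([ (tri(T,a,S,b)[0].round(4),tri(T,a,S,b)[1].round(4)) for a,b in zip(et,[es[0],es[1],es[2],es[3]])])
E
```

```text
[[339.9, 232.4], [357.8, 229.1], [361.9, 250.9], [344.2, 253.9]] [[333.2, 334.1], [347.3, 312.6], [369.7, 322.8], [356.4, 345.1]]
T [ 0.43440967 -0.08361468  0.008     ] [0.0435, 0.0521, 0.0425, 0.0514]
0 -78.3
1 -169.2
2 100.8
3 11.9
S [ 0.43354639 -0.08509626  0.008     ] [0.052, 0.042, 0.0518, 0.0422]
0 10.3
1 -79.8
2 -169.5
3 100.5
1049.5
[[150.31572 204.12369]
 [154.41765 149.43134]
 [175.67308 151.02548]
 [171.57115 205.71783]]
[[0.4975 0.362  0.146 ]
 [0.6135 0.3592 0.146 ]
 [0.6114 0.3145 0.146 ]
 [0.4954 0.3178 0.146 ]] [np.float64(0.116), np.float64(0.0447), np.float64(0.1161), np.float64(0.0442)]
eye
[0.6098 0.3552 0.146 ]
[0.6083 0.3122 0.146 ]
[0.4928 0.3147 0.146 ]
[0.4947 0.361  0.146 ]
[0.6062 0.3521 0.146 ]
[0.6048 0.3082 0.146 ]
[0.4918 0.3136 0.146 ]
[0.4948 0.3588 0.146 ]
[(array([0.6103, 0.3562, 0.1425]), np.float64(0.0006)), (array([0.6091, 0.3128, 0.142 ]), np.float64(0.0001)), (array([0.4929, 0.3149, 0.1448]), np.float64(0.0)), (array([0.4954, 0.3608, 0.1448]), np.float64(0.0015))]
```

```bash
cat >> h.py <<'E'
def delta(target,yawz,s=None):
    """to reach target TCP (tool down) with tool z at world angle yawz deg (mod 180): shifts in tool units (before spin) + spin units"""
    from bench import manip
    s=s or manip.observe(); M=rot(s["tcp_rot"]); p=s["tcp_pos"]
    a=np.degrees(np.arctan2(M[1,2],M[0,2])); d=(yawz-a+90)%180-90
    # tool x is down: world yaw +d = spin -d
    print("t",round(s["t"],2),"tcp",np.round(p,4),"xaxis",np.round(M[:,0],3),"z yaw",round(a,2),"gap",round(s["finger_gap"]*1000,1),"F",np.round(s["wrist_force"],1))
    print("joints",np.round(s["joint_pos"],2))
    print("shift units",np.round(M.T@(np.array(target)-p)/.06,3),"spin units",round(-d/5,2))
    R2=M@R.from_euler('x',-d,degrees=True).as_matrix()
    print("shift units after spin",np.round(R2.T@(np.array(target)-p)/.06,3))
E
python3 -c "
from h import *
delta([.434,-.0845,.223],101)"
```

```text
t 0.25 tcp [0.2403 0.5767 0.222 ] xaxis [-0.    -0.001 -1.   ] z yaw -112.63 gap 87.3 F [ 0.9  0.3 -0.6]
joints [ 1.43  0.39  0.01 -0.   -1.19 -0.26]
shift units [-6.00e-03  7.22e+00  8.93e+00] spin units -6.73
shift units after spin [-6.0000e-03  1.0670e+00  1.1433e+01]
```

Call:
send_rows:
  steps:
    - [0,0,0,-0.96]
    - [0,0,0,-0.96]
    - [0,0,0,-0.96]
    - [0,0,0,-0.96]
    - [0,0,0,-0.96]
    - [0,0,0,-0.96]
    - [0,0,0,-0.96]
    - [0,0.082,0.88,0]
    - [0,0.082,0.88,0]
    - [0,0.082,0.88,0]
    - [0,0.082,0.88,0]
    - [0,0.082,0.88,0]
    - [0,0.082,0.88,0]
    - [0,0.082,0.88,0]
    - [0,0.082,0.88,0]
    - [0,0.082,0.88,0]
    - [0,0.082,0.88,0]
    - [0,0.082,0.88,0]
    - [0,0.082,0.88,0]
  claw: 87

```text
t: 2.62
tcp_pos: [0.4192, -0.0355, 0.2229]
tcp_rot: [0.546, 0.45, 0.545, -0.449]
wrist_force: [1.5, 0.2, -0.5]
finger_gap: 0.0874
```

```bash
python3 - <<'E'
from h import *
from bench import manip
delta([.434,-.0845,.1],101)
W=manip.capture("wrist"); cv2.imwrite("pics/w1.png",W["img"][:,:,::-1])
print(W["xyz"],proj(W,[.434,-.0845,.008])); np.save("pics/w1.npy",W)
delta([.434,-.0845,.1],101)
E
```

```text
t 2.62 tcp [ 0.4192 -0.0355  0.2229] xaxis [ 0.001  0.    -1.   ] z yaw -79.0 gap 87.4 F [ 1.5  0.2 -0.5]
joints [ 0.31  0.03 -0.46  0.   -1.09  1.46]
shift units [2.048 0.084 0.848] spin units -0.0
shift units after spin [2.048 0.083 0.848]
[ 0.4962854  -0.02057838  0.3841415 ] [332.37154294 168.99099243]
t 2.67 tcp [ 0.42   -0.0397  0.2227] xaxis [ 0.    -0.002 -1.   ] z yaw -79.32 gap 86.5 F [ 1.8 -2.5  0.3]
joints [ 0.3   0.03 -0.45  0.   -1.09  1.46]
shift units [2.046 0.092 0.773] spin units -0.06
shift units after spin [2.046 0.088 0.773]
```

View pics/w1.png

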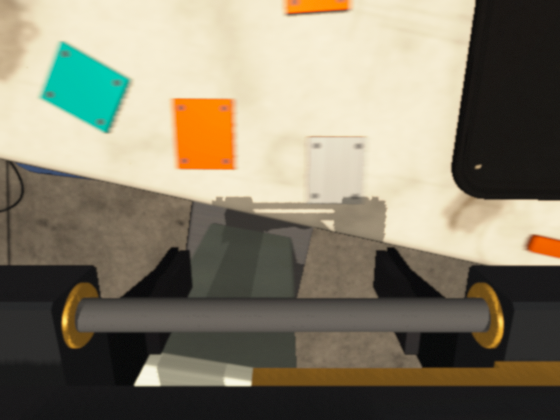

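The wrist view shows the bare plate at about (337,172), aligned with the jaws (holes at (316,146), (358,147), (358,197), (315,197)). The arm was still settling, so I'll settle it above the plate and re-measure.

Call:
send_rows:
  steps:
    - [0.6,0,0,0]
    - [0,0,0,0]
    - [0,0,0,0]
    - [0,0,0,0]

```text
t: 3.18
tcp_pos: [0.4198, -0.0332, 0.1878]
tcp_rot: [0.546, 0.45, 0.545, -0.449]
wrist_force: [-0.3, 0.3, 0.7]
finger_gap: 0.0871
```

```bash
python3 - <<'E'
from h import *
from bench import manip
W=manip.capture("wrist"); cv2.imwrite("pics/w2.png",W["img"][:,:,::-1])
print(W["xyz"],proj(W,[.434,-.0845,.008])); np.save("pics/w2.npy",W)
delta([.434,-.0845,.1],101)
cv2.imwrite("pics/w2c.png",cv2.resize(W["img"][100:300,230:430,::-1],None,fx=3,fy=3,interpolation=cv2.INTER_CUBIC))
E
```

```text
[ 0.49663262 -0.01818859  0.34918042] [339.44873254 177.69796456]
t 3.23 tcp [ 0.4197 -0.0332  0.1877] xaxis [ 0.002  0.001 -1.   ] z yaw -78.95 gap 87.3 F [ 0.  -0.5  0.6]
joints [ 0.31  0.06 -0.51  0.   -0.99  1.45]
shift units [1.462 0.066 0.884] spin units 0.01
shift units after spin [1.462 0.067 0.884]
```

View pics/w2c.png

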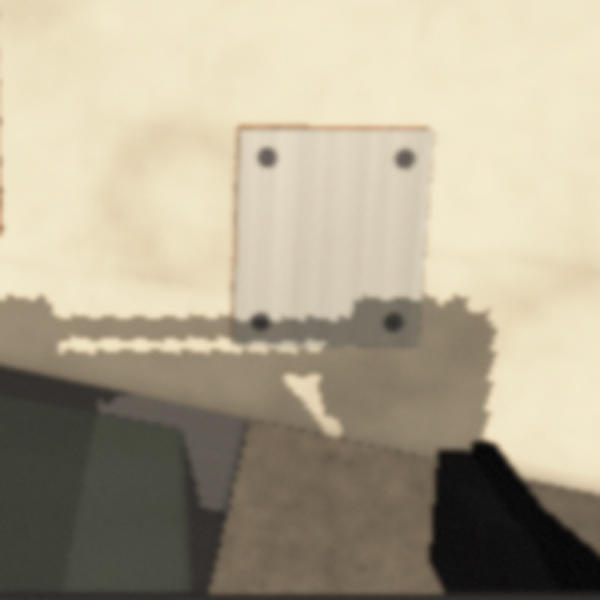

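```bash
python3 - <<'E'
from h import *
W=np.load("pics/w2.npy",allow_pickle=True).item()
P=np.array([onz(W,230+(x+.5)/3-.5,100+(y+.5)/3-.5,.008) for x,y in [(267,157),(404,158),(393,322),(261,322)]])
print(P.mean(0),[np.linalg.norm(P[i]-P[(i+1)%4]).round(4) for i in range(4)],[np.degrees(np.arctan2(*(P[(i+1)%4]-P[i])[1::-1])).round(1) for i in range(4)])
for z in (.14,): delta([.433,-.0842,.05],101.0)
E
```

```text
[ 0.43182573 -0.08560416  0.008     ] [np.float64(0.0416), np.float64(0.052), np.float64(0.0418), np.float64(0.0523)] [np.float64(-79.3), np.float64(-169.2), np.float64(101.1), np.float64(10.6)]
t 3.23 tcp [ 0.4197 -0.0332  0.1877] xaxis [ 0.002  0.001 -1.   ] z yaw -78.95 gap 87.3 F [ 0.  -0.5  0.6]
joints [ 0.31  0.06 -0.51  0.   -0.99  1.45]
shift units [2.295 0.049 0.876] spin units 0.01
shift units after spin [2.295 0.05  0.876]
```

Call:
send_rows:
  steps:
    - [0.2,0.025,0.45,0]
    - [0.2,0.025,0.44,0]
    - [0.5,0,0,0]
    - [0.5,0,0,0]
    - [0.5,0,0,0]
    - [0.3,0,0,0]
    - [0,0,0,0]
    - [0,0,0,0]
    - [0,0,0,0]

```text
t: 4.35
tcp_pos: [0.433, -0.0855, 0.0556]
tcp_rot: [0.546, 0.45, 0.545, -0.449]
wrist_force: [-0.8, -1.1, -0.2]
finger_gap: 0.0871
```

```bash
python3 - <<'E'
from h import *
from bench import manip
delta([.433,-.085,.004],101)
c=manip.capture("scene"); cv2.imwrite("pics/s3.png",cv2.resize(c["img"][230:390,250:450,::-1],None,fx=3.5,fy=3.5))
E
```

```text
t 4.35 tcp [ 0.433  -0.0855  0.0556] xaxis [ 0.003  0.    -1.   ] z yaw -79.0 gap 87.1 F [-0.8 -1.1 -0.2]
joints [ 0.18  0.29 -0.65  0.   -0.63  1.59]
shift units [ 0.86  -0.001 -0.008] spin units 0.0
shift units after spin [ 0.86  -0.001 -0.008]
```

View pics/s3.png

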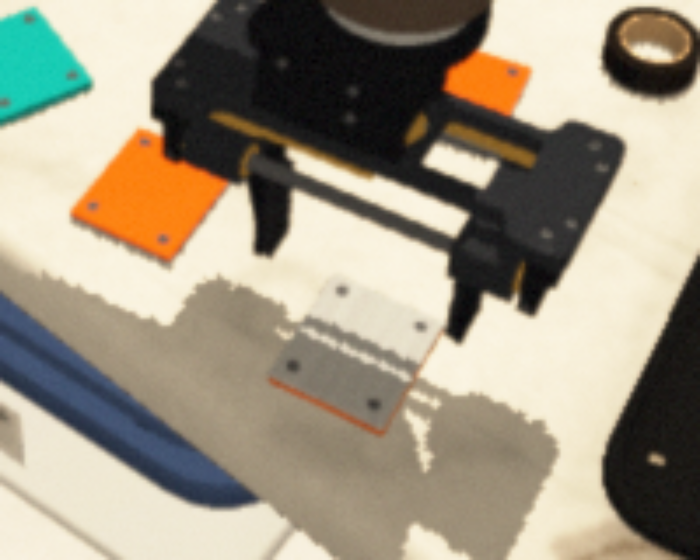

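The gripper straddles the plate, 55 mm up. I'll go down and close it.

Call:
send_rows:
  steps:
    - [0.3,0,0,0]
    - [0.3,0,0,0]
    - [0.15,0,0,0]
    - [0.1,0,0,0]
    - [0,0,0,0]
    - [0,0,0,0]

```text
t: 5.15
tcp_pos: [0.4325, -0.0856, 0.004]
tcp_rot: [0.546, 0.45, 0.545, -0.45]
wrist_force: [0.9, 0.8, -0.6]
finger_gap: 0.0869
```

Call:
send_rows:
  steps:
    - [0,0,0,0]
    - [0,0,0,0]
    - [0,0,0,0]
    - [0,0,0,0]
    - [0,0,0,0]
    - [0,0,0,0]
    - [0,0,0,0]
    - [0,0,0,0]
  claw: 40
  grip_force: 25

```text
t: 6.15
tcp_pos: [0.4321, -0.0857, 0.0036]
tcp_rot: [0.546, 0.45, 0.546, -0.45]
wrist_force: [-0.6, 0.5, 1.6]
finger_gap: 0.0591
```

Gripped, with the gap at 59.1 mm. I'll lift, and meanwhile refine the ramp's yaw with line fits.

Call:
send_rows:
  steps:
    - [-0.2,0,0,0]
    - [-0.5,0,0,0]
    - [-0.6,0,0,0]
    - [-0.6,0,0,0]
    - [-0.6,0,0,0]
    - [-0.5,0,0,0.6]
    - [-0.3,0,0,0.6]
    - [0,0,0,0.6]
    - [0,0,0,0.6]
    - [0,0,0,0]

```text
t: 7.4
tcp_pos: [0.4316, -0.0857, 0.2018]
tcp_rot: [0.496, 0.504, 0.496, -0.504]
wrist_force: [-0.4, -0.8, -1.7]
finger_gap: 0.059
```

```bash
python3 - <<'E'
from h import *
T,S=np.load("pics/cams.npy",allow_pickle=True)
def edge(c,a,b,z,name,half=4,n=40):
    g=cv2.GaussianBlur(cv2.cvtColor(c["img"],cv2.COLOR_RGB2GRAY),(0,0),.8).astype(np.float32)
    a=np.array(a,float);b=np.array(b,float);d=(b-a)/np.linalg.norm(b-a);nn=np.array([-d[1],d[0]])
    t=np.linspace(.08,.92,n);o=np.linspace(-half,half,81)
    P=a+(b-a)*t[:,None]; Q=P[:,None]+o[None,:,None]*nn
    v=cv2.remap(g,Q[...,0].astype(np.float32),Q[...,1].astype(np.float32),1)
    k=np.abs(np.gradient(v,axis=1)).argmax(1); E=(P+o[k][:,None]*nn).astype(np.float32)
    l=cv2.fitLine(E,cv2.DIST_HUBER,0,.01,.01).ravel(); r=np.abs((E-l[2:])@[-l[1],l[0]])
    p0=l[2:]+l[:2]*np.dot(a-l[2:],l[:2]); p1=l[2:]+l[:2]*np.dot(b-l[2:],l[:2])
    A=onz(c,*p0,z);B=onz(c,*p1,z); print(name,"ends",A.round(4),B.round(4),"yaw",np.degrees(np.arctan2(*(B-A)[1::-1])).round(2),"res",np.median(r).round(2))
t=lambda x,y:(110+(x+.5)/4-.5,120+(y+.5)/4-.5); s=lambda x,y:(130+(x+.5)/4-.5,110+(y+.5)/4-.5)
edge(T,t(185,125),t(163,342),.146,"T deck left")
edge(T,t(267,130),t(252,348),.146,"T deck right")
edge(T,t(163,342),t(252,348),.146,"T deck edge")
edge(T,t(185,125),t(267,130),.146,"T deck rear")
edge(S,s(425,57),s(255,143),.146,"S deck left")
edge(S,s(483,88),s(312,180),.146,"S deck right")
edge(S,s(255,143),s(312,180),.146,"S deck edge")
edge(S,s(425,57),s(483,88),.146,"S deck rear")
edge(T,t(378,165),t(358,330),.012,"T base right")
edge(S,s(560,325),s(230,535),.012,"S base right")
delta([.4325,-.085,.2],88)
E
```

```text
T deck left ends [0.6106 0.3575 0.146 ] [0.4956 0.363  0.146 ] yaw 177.27 res 0.21
T deck right ends [0.609  0.3124 0.146 ] [0.4938 0.319  0.146 ] yaw 176.71 res 0.19
T deck edge ends [0.497  0.3617 0.146 ] [0.495  0.3155 0.146 ] yaw -92.4 res 0.11
T deck rear ends [0.6116 0.3559 0.146 ] [0.6096 0.3129 0.146 ] yaw -92.59 res 0.29
S deck left ends [0.6042 0.3498 0.146 ] [0.5003 0.3696 0.146 ] yaw 169.18 res 0.71
S deck right ends [0.6059 0.311  0.146 ] [0.4924 0.3155 0.146 ] yaw 177.72 res 0.16
S deck edge ends [0.4953 0.3604 0.146 ] [0.4936 0.3159 0.146 ] yaw -92.2 res 0.15
S deck rear ends [0.6105 0.3556 0.146 ] [0.6054 0.3099 0.146 ] yaw -96.4 res 0.71
T base right ends [0.6163 0.2656 0.012 ] [0.5179 0.2756 0.012 ] yaw 174.18 res 0.41
S base right ends [0.6072 0.2608 0.012 ] [0.3805 0.2647 0.012 ] yaw 179.03 res 0.24
t 7.4 tcp [ 0.4316 -0.0857  0.2018] xaxis [ 0.  0. -1.] z yaw -90.99 gap 59.0 F [-0.4 -0.8 -1.7]
joints [ 0.18  0.08 -0.45 -0.   -1.04  1.38]
shift units [ 0.031  0.015 -0.012] spin units 0.2
shift units after spin [ 0.031  0.015 -0.012]
```

Call:
send_rows:
  steps:
    - [-0.1,0.02,-0.3,0.1]
    - [-0.1,0.02,-0.6,0.1]
    - [-0.1,0.02,-0.7,0.1]
    - [0,0.02,-0.8,0]
    - [0,0.02,-0.8,0]
    - [0,0.02,-0.8,0]
    - [0,0,-0.8,0]
    - [0,0,-0.8,0]
    - [0,0,-0.7,0]
    - [0,0,-0.5,0]
    - [0,0,-0.24,0]
    - [0,0,0,0]
    - [0,0,0,0]
    - [0,0,0,0]

```text
t: 9.15
tcp_pos: [0.4564, 0.335, 0.2198]
tcp_rot: [0.489, 0.511, 0.489, -0.511]
wrist_force: [-0.1, -0.9, -0.4]
finger_gap: 0.0598
```

```bash
python3 - <<'E'
from h import *
from bench import manip
delta([.545,.337,.22],87.4)
W=manip.capture("wrist"); cv2.imwrite("pics/w4.png",W["img"][:,:,::-1]); np.save("pics/w4.npy",W)
for p in ([.495,.3393,.146],[.61,.334,.146]): print(proj(W,p))
E
```

```text
t 9.15 tcp [0.4564 0.335  0.2198] xaxis [ 0.  0. -1.] z yaw -92.58 gap 59.8 F [-0.1 -0.9 -0.4]
joints [ 0.92  0.29 -0.14 -0.   -1.14  0.61]
shift units [-0.003  1.473 -0.099] spin units 0.0
shift units after spin [-0.003  1.473 -0.1  ]
[272.46332837 159.99586822]
[271.18365969 -50.94430934]
```

View pics/w4.png

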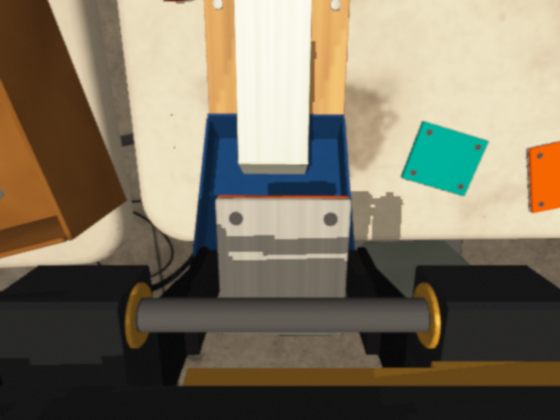

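The wrist view shows the plate held square (front holes at (236,218) and (331,218)). The deck ahead spans columns 239–308, with its edge at about row 163. I'll line-fit this view.

```bash
python3 - <<'E'
from h import *
W=np.load("pics/w4.npy",allow_pickle=True).item()
cv2.imwrite("pics/w4c.png",cv2.resize(W["img"][0:260,190:370,::-1],None,fx=3,fy=2.3*1.0))
def edge(c,a,b,z,name,half=4,n=60):
    g=cv2.GaussianBlur(cv2.cvtColor(c["img"],cv2.COLOR_RGB2GRAY),(0,0),.8).astype(np.float32)
    a=np.array(a,float);b=np.array(b,float);d=(b-a)/np.linalg.norm(b-a);nn=np.array([-d[1],d[0]])
    t=np.linspace(.08,.92,n);o=np.linspace(-half,half,81)
    P=a+(b-a)*t[:,None]; Q=P[:,None]+o[None,:,None]*nn
    v=cv2.remap(g,Q[...,0].astype(np.float32),Q[...,1].astype(np.float32),1)
    k=np.abs(np.gradient(v,axis=1)).argmax(1); E=(P+o[k][:,None]*nn).astype(np.float32)
    l=cv2.fitLine(E,cv2.DIST_HUBER,0,.01,.01).ravel(); r=np.abs((E-l[2:])@[-l[1],l[0]])
    p0=l[2:]+l[:2]*np.dot(a-l[2:],l[:2]); p1=l[2:]+l[:2]*np.dot(b-l[2:],l[:2])
    A=onz(c,*p0,z);B=onz(c,*p1,z); print(name,p0.round(1),p1.round(1),"ends",A.round(4),B.round(4),"yaw",np.degrees(np.arctan2(*(B-A)[1::-1])).round(2),"res",np.median(r).round(2))
edge(W,(237,5),(239,160),.146,"left"); edge(W,(311,5),(308,160),.146,"right"); edge(W,(239,163),(308,163),.146,"edge")
# plate: holes at unknown height ~ TCP z + .000 ; plate top z
for z in (.2198+.004,):
    a,b=onz(W,235.7,218,z),onz(W,330.5,218.4,z); print("holes",a.round(4),b.round(4),np.linalg.norm(a-b),np.degrees(np.arctan2(*(b-a)[1::-1])),"front edge",onz(W,218,198,z-.004).round(4),onz(W,349,197.5,z-.004).round(4))
E
```

```text
left [234.2   5.1] [238.1 160. ] ends [0.5837 0.3562 0.146 ] [0.4959 0.361  0.146 ] yaw 176.92 res 0.29
right [311.2   5. ] [307.6 160. ] ends [0.5818 0.313  0.146 ] [0.494  0.3172 0.146 ] yaw 177.24 res 0.24
edge [239.  163.2] [308.  163.2] ends [0.4939 0.3605 0.146 ] [0.492 0.317 0.146] yaw -92.55 res 0.0
holes [0.4832 0.3542 0.2238] [0.4812 0.3124 0.2238] 0.04189167005695867 -92.80026779032534 front edge [0.4916 0.3619 0.2198] [0.4893 0.3036 0.2198]
```

View pics/w4c.png

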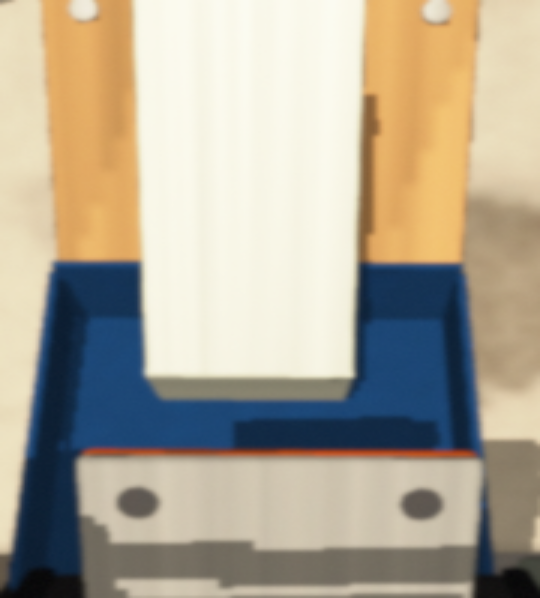

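Call:
send_rows:
  steps:
    - [0,0.2,-0.02,0]
    - [0,0.4,-0.03,0]
    - [0,0.456,-0.03,0]
    - [0,0.3,-0.02,0]
    - [0,0.1,0,0]
    - [0.3,0,0,0]
    - [0.4,0,0,0]
    - [0.2,0,0,0]
    - [0.1,0,0,0]
    - [0,0,0,0]
    - [0,0,0,0]
    - [0,0,0,0]
    - [0,0,0,0]

```text
t: 10.82
tcp_pos: [0.5441, 0.3384, 0.16]
tcp_rot: [0.489, 0.511, 0.489, -0.511]
wrist_force: [-0.4, 0.9, 0.4]
finger_gap: 0.0592
```

```bash
python3 - <<'E'
from h import *
from bench import manip
delta([.544,.337,.15],87.4)
W=manip.capture("wrist"); S=manip.capture("scene");
cv2.imwrite("pics/s5.png",np.hstack([cv2.resize(S["img"][80:260,120:320,::-1],(400,360)),cv2.resize(W["img"][100:320,150:420,::-1],(400,360))]))
E
```

```text
t 10.82 tcp [0.5441 0.3384 0.16  ] xaxis [ 0.001  0.001 -1.   ] z yaw -92.51 gap 59.2 F [-0.4  0.9  0.4]
joints [ 0.81  0.46 -0.04  0.   -1.07  0.72]
shift units [0.167 0.    0.023] spin units 0.02
shift units after spin [0.167 0.    0.023]
```

View pics/s5.png

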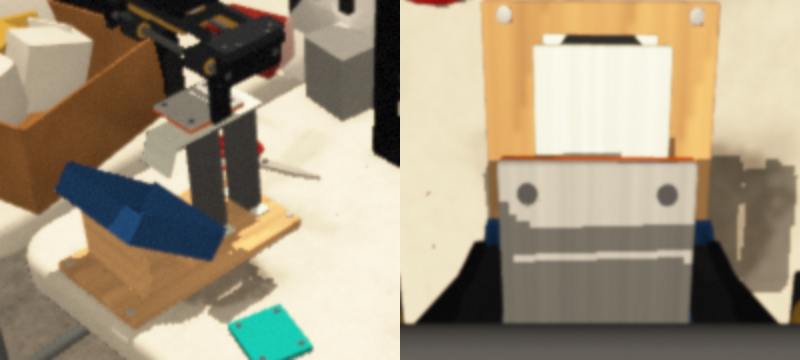

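Plate is over the deck and about 1.5 mm too far to +y. I'll trim that and lower.

Call:
send_rows:
  steps:
    - [0.06,0,0.025,0]
    - [0.06,0,0,0]
    - [0.04,0,0,0]
    - [0,0,0,0]
    - [0,0,0,0]

```text
t: 11.55
tcp_pos: [0.5439, 0.3368, 0.1499]
tcp_rot: [-0.489, -0.511, -0.489, 0.511]
wrist_force: [0.3, -0.5, -0.6]
finger_gap: 0.0595
```

Call:
send_rows:
  steps:
    - [0.008,0,0,0]
    - [0,0,0,0]
    - [0,0,0,0]

```text
t: 11.92
tcp_pos: [0.544, 0.3368, 0.1497]
tcp_rot: [0.489, 0.511, 0.489, -0.511]
wrist_force: [-0.3, 0.4, 0.2]
finger_gap: 0.0593
```

Call:
send_rows:
  steps:
    - [0,0,0,0]
    - [0,0,0,0]
    - [0,0,0,0]
    - [0,0,0,0]
    - [0,0,0,0]
    - [-0.2,0,0,0]
    - [-0.5,0,0,0]
    - [-0.5,0,0,0]
    - [0,0,0,0]
    - [0,0,0,0]
  claw: 80

```text
t: 13.18
tcp_pos: [0.5435, 0.3366, 0.2214]
tcp_rot: [-0.489, -0.511, -0.489, 0.511]
wrist_force: [0.4, -0.2, -0.2]
finger_gap: 0.0797
```

```bash
python3 - <<'E'
from h import *
from bench import manip
delta([.545,.337,.22],87.4)
W=manip.capture("wrist"); S=manip.capture("scene");np.save("pics/w6.npy",W)
cv2.imwrite("pics/s6.png",np.hstack([cv2.resize(S["img"][80:260,120:320,::-1],(400,360)),cv2.resize(W["img"][100:320,150:420,::-1],(400,360))]))
E
```

```text
t 13.18 tcp [0.5435 0.3366 0.2214] xaxis [-0.001  0.    -1.   ] z yaw -92.53 gap 79.7 F [ 0.4 -0.2 -0.2]
joints [ 0.81  0.41  0.04 -0.   -1.21  0.72]
shift units [ 0.023  0.024 -0.008] spin units 0.01
shift units after spin [ 0.023  0.024 -0.008]
```

View pics/s6.png

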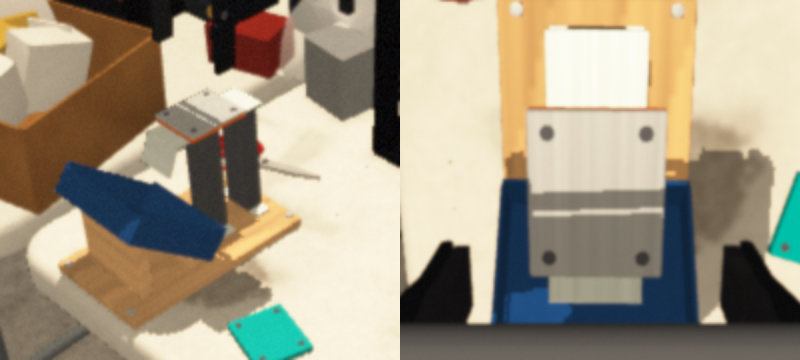

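The plate lies flat and square on the deck, released and centred (holes in the wrist crop at (547,132), (646,133), (642,258), (549,258)). Next is the move behind it.

```bash
python3 - <<'E'
from h import *
W=np.load("pics/w6.npy",allow_pickle=True).item()
P=np.array([onz(W,150+(x-400)*.675,100+y*.6111,.154) for x,y in [(547,132),(646,133),(642,258),(549,258)]])
print(P.mean(0),[np.linalg.norm(P[i]-P[(i+1)%4]).round(4) for i in range(4)],[np.degrees(np.arctan2(*(P[(i+1)%4]-P[i])[1::-1])).round(1) for i in range(4)])
c=P.mean(0); e=np.array([.494,.3388]);u=np.array([np.cos(np.radians(177.3)),np.sin(np.radians(177.3))])
print("along",(c[:2]-e)@u,"across",(c[:2]-e)@[-u[1],u[0]])
rear=c[:2]-.035*u; print("rear",rear,"TCP start (20mm gap behind)",rear-.03*u)
delta([*(rear-.03*u),.149],87.3)
E
```

```text
[0.54369537 0.33638177 0.154     ] [np.float64(0.0417), np.float64(0.0519), np.float64(0.0417), np.float64(0.0523)] [np.float64(-93.0), np.float64(177.0), np.float64(87.5), np.float64(-3.0)]
along -0.049754114379020026 across 7.457702619023707e-05
rear [0.57865651 0.33473304] TCP start (20mm gap behind) [0.60862321 0.33331985]
t 13.28 tcp [0.5434 0.3364 0.2204] xaxis [-0.002 -0.001 -1.   ] z yaw -92.53 gap 80.3 F [0.6 0.4 0.1]
joints [ 0.81  0.41  0.04 -0.   -1.21  0.72]
shift units [1.188e+00 1.091e+00 1.000e-03] spin units 0.03
shift units after spin [ 1.188  1.091 -0.002]
```

Call:
send_rows:
  steps:
    - [0,0.2,0,0]
    - [0,0.4,0,0]
    - [0,0.4,0,0]
    - [0,0.17,0,0]
    - [0,0,0,0]
    - [0,0,0,0]
    - [0.4,0,0,0]
    - [0.4,0,0,0]
    - [0.2,0,0,0]
    - [0.1,0,0,0]
    - [0,0,0,0]
    - [0,0,0,0]
    - [0,0,0,0]
  claw: 20
  grip_force: 10

```text
t: 14.9
tcp_pos: [0.6143, 0.3339, 0.1563]
tcp_rot: [0.489, 0.511, 0.489, -0.51]
wrist_force: [-0.7, 0.1, 0.1]
finger_gap: 0.0202
```

```bash
python3 - <<'E'
from h import *
from bench import manip
delta([.494,.3388,.1485],87.3)
S=manip.capture("scene")
cv2.imwrite("pics/s7.png",cv2.resize(S["img"][80:260,120:320,::-1],(800,600)))
E
```

```text
t 14.9 tcp [0.6143 0.3339 0.1563] xaxis [ 0.001  0.001 -1.   ] z yaw -92.52 gap 20.2 F [-0.7  0.1  0.1]
joints [ 0.73  0.56  0.12  0.   -1.13  0.8 ]
shift units [ 0.128 -2.008  0.006] spin units 0.04
shift units after spin [ 0.128 -2.007  0.012]
```

View pics/s7.png

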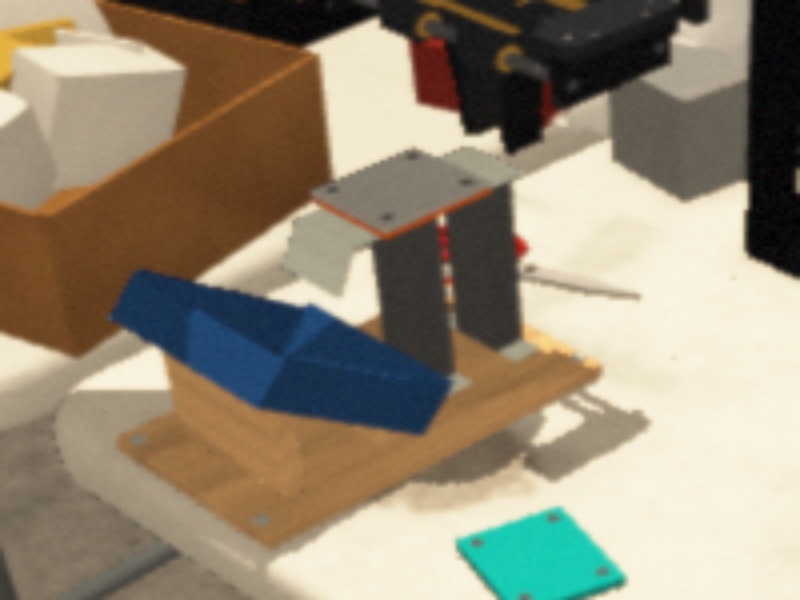

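Call:
send_rows:
  steps:
    - [0.07,0,0,0]
    - [0.06,0,0,0]
    - [0,0,0,0]
    - [0,0,0,0]
    - [0,-0.1,0,0]
    - [0,-0.1,0,0]
    - [0,-0.1,0,0]
    - [0,0,0,0]
    - [0,0,0,0]

```text
t: 16.08
tcp_pos: [0.5961, 0.3345, 0.1478]
tcp_rot: [0.489, 0.511, 0.489, -0.511]
wrist_force: [-0.5, -0.5, -0.0]
finger_gap: 0.0203
```

Call:
send_rows:
  steps:
    - [0,-0.12,0,0]
    - [0,-0.15,0,0]
    - [0,-0.15,0,0]
    - [0,-0.15,0,0]
    - [0,-0.15,0,0]
    - [0,-0.15,0,0]
    - [0,-0.15,0,0]
    - [0,-0.15,0,0]
    - [0,-0.15,0,0]
    - [0,-0.15,0,0]
    - [0,-0.15,0,0]
    - [0,0,0,0]
    - [0,0,0,0]
    - [0,0,0,0]

```text
t: 17.82
tcp_pos: [0.4992, 0.3387, 0.1476]
tcp_rot: [0.489, 0.511, 0.489, -0.511]
wrist_force: [-0.1, -0.1, 0.4]
finger_gap: 0.0198
```

```bash
python3 - <<'E'
from h import *
from bench import manip
delta([.494,.3388,.1485],87.3)
S=manip.capture("scene")
cv2.imwrite("pics/s8.png",cv2.resize(S["img"][80:260,120:320,::-1],(800,600)))
E
```

```text
t 17.82 tcp [0.4992 0.3387 0.1476] xaxis [ 0. -0. -1.] z yaw -92.53 gap 19.8 F [-0.1 -0.1  0.4]
joints [ 0.86  0.41 -0.15  0.   -1.01  0.66]
shift units [-0.015 -0.086  0.003] spin units 0.03
shift units after spin [-0.015 -0.086  0.003]
```

View pics/s8.png

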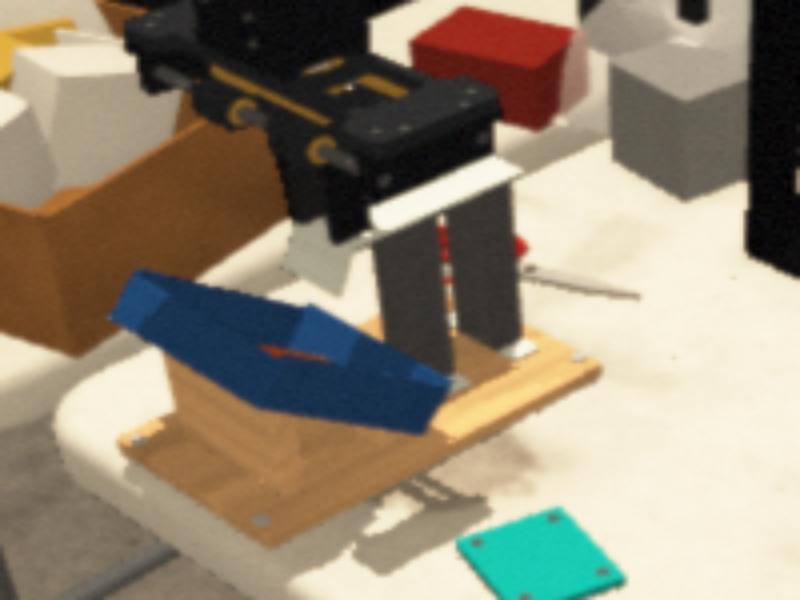

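The plate has gone into the pan, with orange visible near (295,350) in the crop. I'll lift, move clear and check from above.

Call:
send_rows:
  steps:
    - [-0.3,0,0,0]
    - [-0.6,0,0,0]
    - [-0.6,0,0,0]
    - [0,0,0.5,0]
    - [0,0,0.8,0]
    - [0,0,0.8,0]
    - [0,0,0.8,0]
    - [0,0,0.5,0]
    - [0,0,0,0]
    - [0,0,0,0]
    - [0,0,0,0]

```text
t: 19.25
tcp_pos: [0.4901, 0.1358, 0.2375]
tcp_rot: [-0.489, -0.511, -0.489, 0.511]
wrist_force: [-0.6, -0.6, 0.0]
finger_gap: 0.0197
```

```bash
python3 - <<'E'
from h import *
from bench import manip
delta([.494,.3388,.1485],87.3)
S=manip.capture("scene");T=manip.capture("top");np.save("pics/t9.npy",T)
cv2.imwrite("pics/s9.png",np.hstack([cv2.resize(S["img"][80:260,120:320,::-1],(400,360)),cv2.resize(T["img"][130:270,110:265,::-1],(400,360))]))
cv2.imwrite("pics/t9.png",T["img"][:,:,::-1])
hsv=cv2.cvtColor(T["img"],cv2.COLOR_RGB2HSV); m=((hsv[...,0]<14)&(hsv[...,1]>150)&(hsv[...,2]>130)).astype(np.uint8)
n,l,st,ce=cv2.connectedComponentsWithStats(m)
for i in range(1,n):
    if st[i,4]>60: print(st[i],ce[i].round(1))
print("pan_rest expected px ~",proj(T,[.494-.03,.34,.06]))
T0,_=np.load("pics/cams.npy",allow_pickle=True)
h0=cv2.cvtColor(T0["img"],cv2.COLOR_RGB2HSV); m=((h0[...,0]<14)&(h0[...,1]>150)&(h0[...,2]>130)).astype(np.uint8)
n,l,st,ce=cv2.connectedComponentsWithStats(m); print([(st[i,4],ce[i].round(1)) for i in range(1,n) if st[i,4]>300])
E
```

```text
t 19.25 tcp [0.4901 0.1358 0.2375] xaxis [-0.  0. -1.] z yaw -92.46 gap 19.7 F [-0.6 -0.6  0. ]
joints [ 0.59  0.17 -0.25 -0.   -1.15  0.94]
shift units [ 1.484 -0.081 -3.383] spin units 0.05
shift units after spin [ 1.484 -0.095 -3.383]
[ 60  56  42  23 634] [80.7 66.7]
[354  65  10  27 223] [358.3  78.3]
[444  70  34   8  88] [461.5  74.5]
[127 128  28  29 228] [141.7 141.5]
[315 154  25  28 321] [327.2 167.5]
[280 222  25  29 519] [292.1 235.2]
[446 257  49   9 301] [469.6 260.9]
pan_rest expected px ~ [167.36123623 223.07202472]
[(np.int32(629), array([80.7, 66.6])), (np.int32(304), array([469.6, 260.9]))]
```

View pics/s9.png

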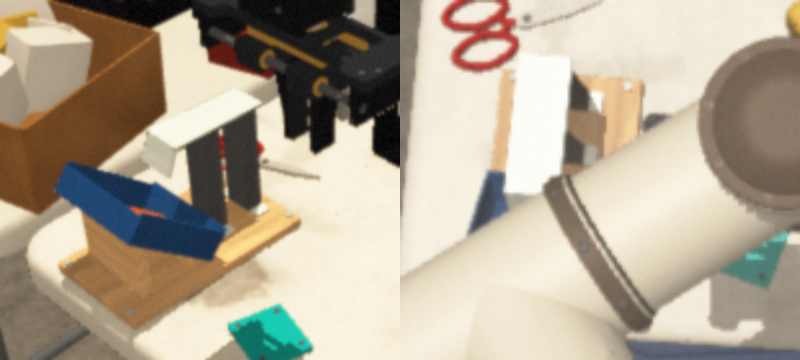

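View pics/t9.png

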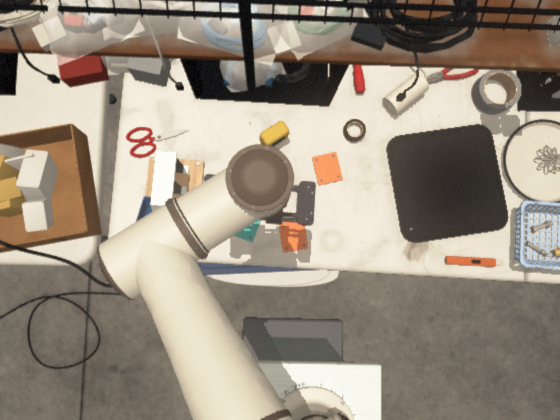

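The arm hides the pan from above, so I'll move it further aside.

Call:
send_rows:
  steps:
    - [0,0,0.4,0]
    - [0,0,0.8,0]
    - [0,0,0.8,0]
    - [0,0,0.8,0]
    - [0,0,0.8,0]
    - [0,0,0.8,0]
    - [0,0,0.6,0]
    - [0,0,0.3,0]
    - [0,0,0,0]
    - [0,0,0,0]
    - [0,0,0,0]

```text
t: 20.72
tcp_pos: [0.4762, -0.1818, 0.2377]
tcp_rot: [0.489, 0.511, 0.489, -0.51]
wrist_force: [0.4, -0.5, 0.6]
finger_gap: 0.0198
```

```bash
python3 - <<'E'
from h import *
from bench import manip
S=manip.capture("scene");T=manip.capture("top");np.save("pics/t10.npy",T)
cv2.imwrite("pics/s10.png",np.hstack([cv2.resize(S["img"][80:260,120:320,::-1],(400,360)),cv2.resize(T["img"][130:270,110:265,::-1],(400,360))]))
cv2.imwrite("pics/t10.png",T["img"][:,:,::-1])
E
```

```text
(no output)
```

View pics/s10.png

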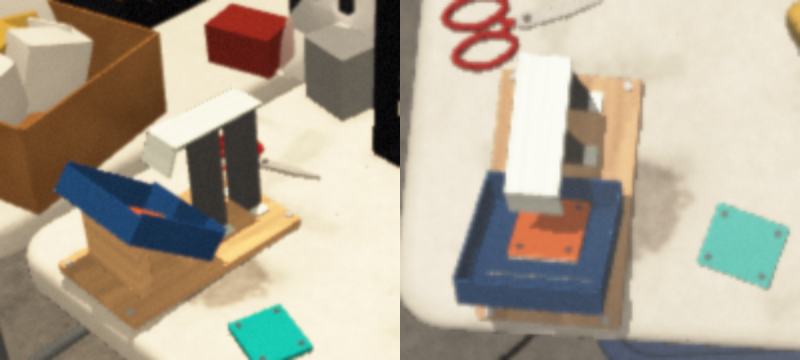

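View pics/t10.png

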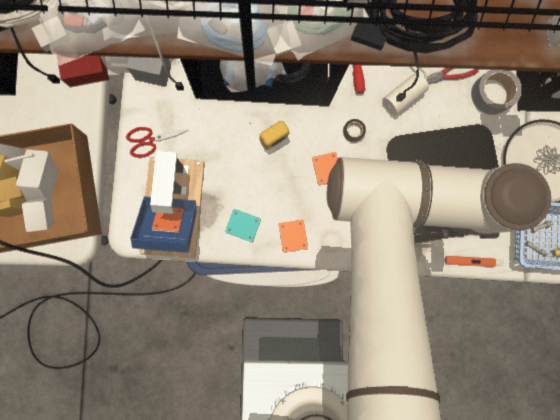

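The plate lies orange side up, square in the pan at about (166,219) in the top view. The primed plates at (293,236) and (326,168) haven't moved, and the arm is clear. Handing in.

```bash
python3 -c "
from bench import manip
print(manip.job_done(), manip.observe()['t'])"
```

```text
the job is handed in; nothing more can be done
the job is handed in; nothing more can be done
```

The bare plate now lies in the blue pan with its orange face up, and the job is handed in at about 20.8 s of the 45 s allowed.

- **What I did:** I gripped the plate across its 60 mm width and laid it on the deck. It measured 49.8 mm before the edge, 0.1 mm off the centre line and square to within about 0.5°. After letting go, I pushed it from behind with two fingertips at about 70 mm/s, until its rear end was about 4 mm past the edge.
- **Last checks:** The final top view shows the plate square in the pan. I judged its resting place by eye and did not measure it against `pan_rest`. By eye, both primed plates and the turquoise look-alike are where they were at the start. The arm was clear of everything, and the wrist-force readings after each move never went above about 3 N.
- **Disagreements:** The top, scene and wrist cameras differed by 2 to 3 mm on the plate and deck positions, so I averaged them. Two line fits on the far side of the deck and one on the base edge were poor, so I left those out. Some moves still showed the last row's motion lagging when read, so I let the arm settle before measuring again.

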